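Slide back the boiler's mug rack, find the filler cap's thread hand, hold the cap up

TASK

The water boiler needs a look at its filler seal. Slide the slatted mug rack off the filler, all the way left to its end stop and leave it there; then work the ribbed filler cap loose - nobody remembers whether this neck has a right-hand or a left-hand thread, so try it each way until it gives - and lift it off. Finish while still gripping the cap, holding it still and level a hand's breadth above the filler so that the drips fall back in, and leave the crockery and tools around the boiler undisturbed.

Things in the scene. Friction and masses are not known exactly. Their poses are not given: they have to be found in the camera images.
- boiler: Fixed galvanised water boiler, 240 mm deep (own x) by 480 wide (own y), tap at its front (-x, sticks out 65 mm). Origin on the table under its middle. Right half (y -240 to 0): reservoir, top z 150 mm, filler neck at x 0, y -120. Left half: burner housing, top z 198. Two rack rails along y at x +-108 mm (12 wide, top z 205), end-stop blocks on them up to z 218.
- rack (a joint): How far the mug rack has slid on its rails from its right end, m: 0 to 0.20, growing to the boiler's left (its +y); 0.20 is the left end stop. Starts at 0 to 0.04, covering the filler cap. Drags with about 2 N and stays where it is left.
- rack_knob (a point): Centre of the grip of the upright wooden knob (28 mm diameter, 40 high) on the rack's left end bar, 24 mm above the bars, 16 below the knob's top; moves with the rack. Rack: 8 mm steel bars, 226 mm (boiler's x) by 204 (y), underside z 205, top z 213, 10 mm over the cap. At the left stop its right edge is 98 mm left of the filler's centre.
- filler_rim (a point): Centre of the filler neck's mouth, fixed on the boiler, z 190 mm, 40 above the reservoir's top; axes parallel to the boiler's. Neck 38 mm in diameter, three short thread lugs outside (to 51 mm) and a stop beside each: which hand they are changes from start to start and shows in no pose. Right-hand: cap loosens anticlockwise seen from above; left-hand: clockwise.
- cap: Loose ribbed brass cap, 64 mm over its ribs, 30 high, about 0.15 kg. Origin: centre of its underside, z up. Home: origin 25 mm below the rim. Quick thread: turned 55 to 85 degrees (best 70) the loosening way it lifts straight off, before that it cannot; it need not rise while turning (play under 3 mm). The tightening way it stops hard within 8 degrees; then fingers slip and wrist moment rises.
- mug: Bystander: speckled blue enamel mug, 82 mm diameter, 80 mm high, handle on its +y; origin under its middle; beside the boiler's right end. Leave alone.
- mortar: Bystander: squat iron mortar, 110 mm diameter, 78 mm high, heavy; origin under its middle; behind the boiler. Leave alone.
- scoop: Bystander: carved hickory scoop, 180 mm long, 58 mm high, lying along its x; origin on the table under its middle; behind the boiler. Leave alone.
- canister: Bystander: round steel coffee canister, 93 mm diameter, 150 mm high; origin under its middle; behind the boiler's right end. Leave alone.
- jar: Bystander: glass jar, 68 mm diameter, 100 mm high; origin under its middle; at the boiler's left end. Leave alone.
- bowl: Bystander: white enamel bowl, 130 mm diameter, 50 mm high; origin under its middle; further left. Leave alone.
- spoon: Bystander: wooden spoon, 190 mm long, lying along its x behind the jar; origin under its middle. Leave alone.
Mind the look-alikes: they are no part of the job. Of the things shaped like the cap, the brass one is meant.

How it is judged:
By the outcome, as a careful person would: the job done as asked, in the order asked, and still so for the second after the job is handed in, while the arm keeps its last pose, push and grip.
It also fails if it takes over 51 s, if anything falls off the work surface, if the arm or the gripper's body presses on something with over 40 N, if the wrist force passes 120 N, or if a joint passes its speed limit or range.

ROBOT

A 6-joint arm with a two-finger parallel gripper is mounted at the origin on the work surface. World frame = base frame: x ahead of the robot, y to its left, z up, the work surface at z = 0. Lengths are in mm, angles in rad, forces in N, time in s.
With the tool pointing down it reaches from about 375 to 900 mm from the base axis. Payload 3.1 kg.
Tool frame: the origin (TCP) lies at the very end of the fingers, on their centre line; the grasp point (between the pads) lies 19 mm behind it; z points along the fingers, y is the line along which they close (so a half turn about z gives the same grasp; the last joint's range is limited). The gripper opens to 87 mm and grips with 3 to 60 N. Pads are 19 mm wide; open, the fingers measure 117 mm over their backs; the gripper's body (75 mm by 190 mm) begins 51 mm behind the grasp point.
Start: joints at [1.103, 0.527, 1.433, -0, 1.181, -0.178], TCP at [177.96, 599.105, 222.548] pointing down, gripper open.
Joint ranges: [-3.08, 3.08], [-0.75, 2.2], [0.22, 2.44], [-1.43, 4.57], [0, 2.65], [-2.85, 2.85]. Speed limits (rad/s): [2.79, 2.79, 3.14, 3.14, 3.14, 3.14].

INTERFACE

Orientations are given as a rotation vector (axis times angle).
In Python, from bench import robot, open_jaws, grasp, inverse_kinematics, monitor, cams, finder gives the robot as it stands. Calls block until the motion is done:
- robot.movep(position, orientation): joint-space move of the TCP to a pose.
- robot.move_l(position, vel=150, ori=None, force_limit=None): straight line of the TCP; ori=None keeps the orientation; vel is the mean speed in mm/s. With force_limit (N) it stops when the force on the tool has changed by that much, and returns True; else False.
- robot.move_joints(angles): joint-space move.
- open_jaws() and grasp(): open the fingers fully, or close them until they stop; the grip force is fixed at half the most.
- robot.wait(seconds).
- inverse_kinematics(position, orientation): joint angles nearest the present ones, or None.
- monitor.state(): the state.
- cams.grab_frame(name): name is "scene" or "top" or "wrist"; returns a dict with "img" (400x640x3 uint8, red, green, blue), "range_z" (400x640 float32, mm along the optical axis (not along the pixel's ray), 0 where there is no reading), "fx", "fy", "cx", "cy" (pixels), "dist_coeffs" ([k1, k2, p1, p2, k3] as OpenCV has them; the pictures are not rectified), "rvec" (rotation vector, rad) and "tvec" (3), from world to camera coordinates, as OpenCV has them. Camera axes: x right, y down, z forward; pixel columns grow to the right and rows downward; lengths in mm; the calibration is good to about 2 mm. A picture is of the moment at which its call begins.
A pose or a line that the arm cannot do raises robot.PlanningError and nothing moves.
- robot.close_job(): hands the job in; it is judged then, once.
Trained networks look in a picture, given as the dict that the camera call returned (one of the last four; its "shot" number tells which), for a name from the list of things; names that differ only in an ending like _2 or _b are one class to them, and where a whole thing is asked for, a point or a joint stands for the part that bears it (a point fixed in the world has none). Each returns a list of dicts, best first, with "confidence" (0 to 1); they miss things now and then, are a little off and sometimes report something else, mostly with a low value. They report only what shows in the picture. A call takes as long as a camera call. They do not tell look-alikes from the thing itself.
- finder.silhouettes(picture, label): "pixels" (400x640 bool, what is visible of it) and "centre" ([column, row] in pixels, amid what is visible of it).
The state is a dict: "time": time; "qpos": joint angles; "dq": joint speeds; "effort": joint torques, N m; "tool_pos": TCP position; "tool_rot": TCP orientation; "wrist_force": force on the tool from outside, world axes, zero at the start; "moment": the same for the moment, N m; "grip_width": opening from 0.0 (shut) to 1.0 (fully open); "grasp_force": force on a finger pad.
Only numpy, scipy, OpenCV 4.12 (cv2) and the standard library are available. Lean on these libraries where they do the work, as an engineer would, in place of code of your own. Each camera call takes 0.05 s, during which the arm holds its last target. There are 200 camera calls.

## Working session

There is one attempt and no reset: what is moved stays moved. The work goes in short steps, each a Python script; the robot and the scene stay as the last script left them, time stands still between calls to the robot, and variables do not carry over. Pictures are saved under pics/ and viewed, at most 10 in all, crops included, and the job is handed in when it is done.

```bash
ls; mkdir -p pics; cat > h.py <<'E'
import numpy as np, cv2
from bench import robot, open_jaws, grasp, inverse_kinematics, monitor, cams, finder
def world(f,mask):
    """world points of the masked pixels that have range"""
    v,u=np.nonzero(mask&(f["range_z"]>0)); z=f["range_z"][v,u]
    K=np.array([[f["fx"],0,f["cx"]],[0,f["fy"],f["cy"]],[0,0,1]])
    n=cv2.undistortPoints(np.c_[u,v].astype(float)[:,None],K,np.array(f["dist_coeffs"]))[:,0]
    R=cv2.Rodrigues(np.array(f["rvec"],float))[0]
    return (np.c_[n*z[:,None],z]-np.array(f["tvec"]).ravel())@R, np.c_[u,v]
def save(f,name,crop=None,s=1):
    im=f["img"][:,:,::-1]
    if crop: im=im[crop[1]:crop[3],crop[0]:crop[2]]
    cv2.imwrite("pics/"+name,cv2.resize(im,None,fx=s,fy=s,interpolation=cv2.INTER_CUBIC))
E
python3 - <<'E'
from h import *
for c in ["top","scene"]:
    f=cams.grab_frame(c); save(f,c+"0.png",s=1.25)
    for n in ["boiler","rack","rack_knob","cap","mug","canister","jar"]:
        for d in finder.silhouettes(f,n)[:3]:
            P,_=world(f,d["pixels"])
            if len(P): print(c,n,round(d["confidence"],2),np.round(d["centre"]),len(P),np.percentile(P,[2,50,98],axis=0).round().tolist())
print(monitor.state()["time"])
E
```

```text
pics
top boiler 0.58 [362. 221.] 11247 [[408.0, -288.0, 75.0], [529.0, -40.0, 196.0], [648.0, 181.0, 216.0]]
top rack 0.96 [414. 219.] 976 [[428.0, -249.0, 204.0], [528.0, -157.0, 212.0], [653.0, -42.0, 253.0]]
top rack_knob 0.67 [400. 215.] 1393 [[428.0, -249.0, 153.0], [534.0, -149.0, 212.0], [653.0, -42.0, 252.0]]
top cap 0.83 [365. 142.] 250 [[797.0, -118.0, 6.0], [824.0, -91.0, 29.0], [856.0, -64.0, 36.0]]
top cap 0.75 [454. 245.] 277 [[405.0, -412.0, 6.0], [434.0, -381.0, 28.0], [463.0, -355.0, 37.0]]
top cap 0.52 [400. 217.] 272 [[515.0, -196.0, 175.0], [541.0, -165.0, 194.0], [566.0, -140.0, 201.0]]
top mug 0.93 [454. 194.] 650 [[577.0, -431.0, -4.0], [621.0, -398.0, 23.0], [673.0, -350.0, 83.0]]
top mug 0.74 [264. 175.] 285 [[577.0, 260.0, -2.0], [711.0, 283.0, 12.0], [755.0, 301.0, 25.0]]
top canister 0.73 [418. 161.] 786 [[689.0, -296.0, 10.0], [727.0, -247.0, 136.0], [774.0, -213.0, 144.0]]
top jar 0.77 [269. 256.] 321 [[400.0, 231.0, 30.0], [430.0, 258.0, 98.0], [460.0, 289.0, 106.0]]
scene boiler 0.73 [261. 208.] 16662 [[426.0, -291.0, 36.0], [607.0, -60.0, 152.0], [663.0, 177.0, 215.0]]
scene rack 0.67 [228. 190.] 1995 [[238.0, -249.0, 2.0], [547.0, -135.0, 212.0], [655.0, -42.0, 252.0]]
scene rack_knob 0.89 [225. 208.] 1499 [[431.0, -249.0, 150.0], [564.0, -147.0, 212.0], [655.0, -44.0, 252.0]]
scene cap 0.76 [141. 254.] 393 [[407.0, -415.0, 2.0], [445.0, -386.0, 28.0], [464.0, -358.0, 33.0]]
scene cap 0.67 [298. 308.] 550 [[800.0, -125.0, -0.0], [834.0, -98.0, 29.0], [857.0, -67.0, 34.0]]
scene cap 0.57 [218. 206.] 375 [[520.0, -197.0, 168.0], [557.0, -174.0, 194.0], [580.0, -143.0, 212.0]]
scene mug 0.97 [153. 292.] 1273 [[574.0, -430.0, 1.0], [622.0, -393.0, 50.0], [681.0, -354.0, 83.0]]
scene canister 0.94 [221. 294.] 2173 [[666.0, -303.0, 1.0], [759.0, -264.0, 125.0], [780.0, -216.0, 141.0]]
scene jar 0.25 [262. 211.] 16573 [[426.0, -291.0, 36.0], [608.0, -60.0, 152.0], [663.0, 177.0, 215.0]]
0.8
```

View pics/top0.png

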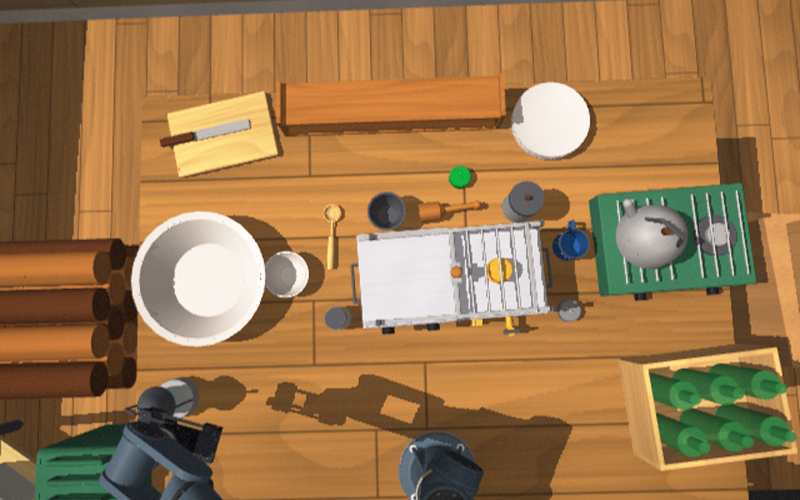

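View pics/scene0.png

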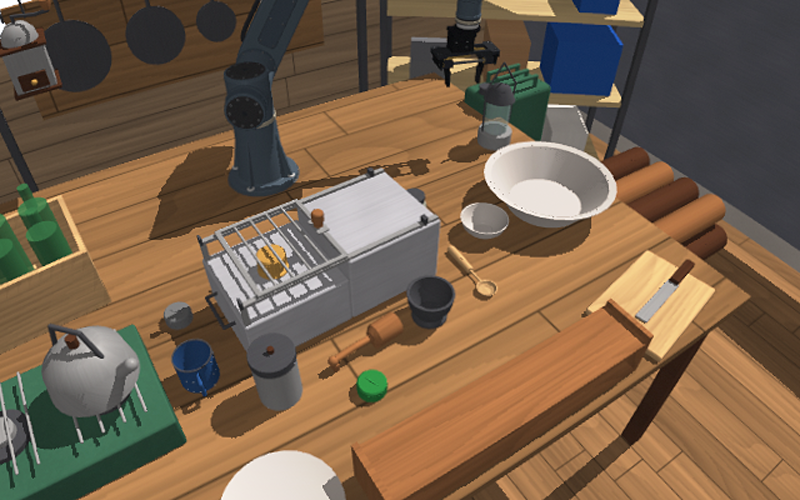

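Scene has brass cap under the rack at ~(500,270) in the enlarged top view. Cap-shaped things are the green one (460,177), the grey one (571,310) and the brass one under the bars. The brass one on the filler fits. I'll confirm it in a crop and measure yaw, knob and cap.

```bash
python3 - <<'E'
from h import *
f=cams.grab_frame("top"); save(f,"crop1.png",(270,110,490,280),3)
P,uv=world(f,np.ones((400,640),bool))
b=(P[:,0]>380)&(P[:,0]<690)&(P[:,1]>-330)&(P[:,1]<230)
B=P[b&(P[:,2]>193)&(P[:,2]<225)]
print("rect(z193-225)",cv2.minAreaRect(B[:,:2].astype(np.float32)))
H=P[b&(P[:,2]>190)&(P[:,2]<202)&(P[:,1]>-30)]; print("housing",cv2.minAreaRect(H[:,:2].astype(np.float32)),np.median(H[:,2]))
k=P[b&(P[:,2]>232)]; print("knob",len(k),np.percentile(k,[3,50,97],axis=0).round(1).tolist())
hsv=cv2.cvtColor(f["img"],cv2.COLOR_RGB2HSV)[uv[:,1],uv[:,0]]
c=P[b&(P[:,2]>160)&(P[:,2]<203)&(hsv[:,1]>130)&(P[:,1]<-110)]
print("brass",len(c),np.percentile(c,[2,50,98],axis=0).round(1).tolist())
E
```

```text
rect(z193-225) ((535.2284545898438, -47.1212158203125), (239.48289489746094, 474.17041015625), 3.113778591156006)
housing ((528.6746826171875, 76.7528305053711), (239.8468475341797, 226.47247314453125), 3.0616629123687744) 197.3517804808609
knob 66 [[522.2, -64.1, 242.0], [533.9, -51.8, 251.0], [546.0, -40.2, 255.5]]
brass 268 [[513.3, -195.8, 174.3], [540.1, -163.0, 193.9], [566.3, -138.8, 200.9]]
```

View pics/crop1.png

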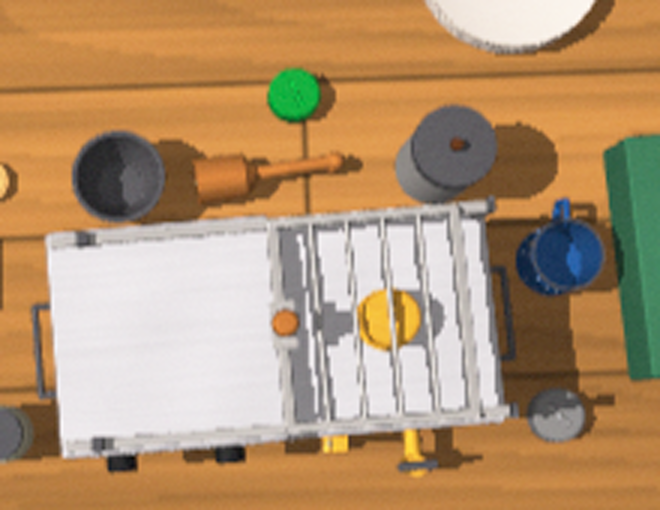

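The crop confirms brass at (388,320), under the bars on the reservoir; green (295,95) and grey (558,415) are the decoys. Boiler yaw is ≈ +3.1°, filler ≈ (541,-167) and knob ≈ (534,-52). Sliding the rack.

```bash
cat >> h.py <<'E'
from scipy.spatial.transform import Rotation as Ro
YAW=np.radians(3.1); YD=np.array([-np.sin(YAW),np.cos(YAW),0])
def down(a): return (Ro.from_euler("z",a)*Ro.from_euler("x",np.pi)).as_rotvec()
def st():
    s=monitor.state(); print({k:np.round(s[k],3).tolist() for k in ["time","qpos","tool_pos","wrist_force","moment","grip_width","grasp_force"]}); return s
E
python3 - <<'E'
from h import *
k=np.array([534,-52,0.]); 
st()
for a in (YAW,YAW+np.pi):
    for p in ([534,-52,221],[525,135,221],[541,-167,166]):
        q=inverse_kinematics(p,down(a)); print(a,None if q is None else np.round(q,2))
robot.move_l([178,599,330],250)
a=YAW
if abs(inverse_kinematics([534,-52,330],down(a))[5])>abs(inverse_kinematics([534,-52,330],down(a+np.pi))[5]): a+=np.pi
robot.movep([534,-52,320],down(a))
robot.move_l([534,-52,221],150,force_limit=15); grasp(); s=st()
p=np.array(s["tool_pos"])
print(robot.move_l(p+150*YD,150,force_limit=15)); st()
p=np.array(monitor.state()["tool_pos"])
print(robot.move_l(p+60*YD,40,force_limit=12)); st()
f=cams.grab_frame("top"); save(f,"slid.png",(250,90,510,290),3)
E
```

```text
{'time': 0.85, 'qpos': [1.104, 0.527, 1.433, 0.0, 1.181, -0.178], 'tool_pos': [177.963, 599.112, 222.563], 'wrist_force': [-0.266, -0.456, 0.615], 'moment': [-0.026, 0.016, -0.044], 'grip_width': 0.998, 'grasp_force': 0.0}
0.054105206811824215 [-0.31  0.41  1.66 -0.    1.07  1.21]
0.054105206811824215 [ 0.05  0.42  1.64 -0.    1.08  1.56]
0.054105206811824215 [-0.5   0.52  1.64 -0.    0.98  1.02]
3.1956978604016175 [-0.31  0.41  1.66  0.    1.07 -1.93]
3.1956978604016175 [ 0.05  0.42  1.64  0.    1.08 -1.58]
3.1956978604016175 [-0.5   0.52  1.64  0.    0.98 -2.12]
{'time': 5.867, 'qpos': [-0.306, 0.411, 1.656, -0.001, 1.074, 1.211], 'tool_pos': [533.987, -52.339, 220.953], 'wrist_force': [-0.651, -1.404, 0.54], 'moment': [-0.313, 0.185, 0.004], 'grip_width': 0.313, 'grasp_force': 30.0}
False
{'time': 7.017, 'qpos': [-0.026, 0.409, 1.66, 0.002, 1.073, 1.491], 'tool_pos': [525.984, 97.875, 220.977], 'wrist_force': [1.574, 2.686, -1.312], 'moment': [0.274, -0.08, 0.02], 'grip_width': 0.31, 'grasp_force': 30.004}
True
{'time': 7.825, 'qpos': [0.026, 0.414, 1.65, -0.006, 1.077, 1.543], 'tool_pos': [524.651, 123.035, 220.925], 'wrist_force': [-0.133, -1.551, 3.2], 'moment': [-0.119, 0.201, -0.065], 'grip_width': 0.315, 'grasp_force': 30.032}
```

View pics/slid.png

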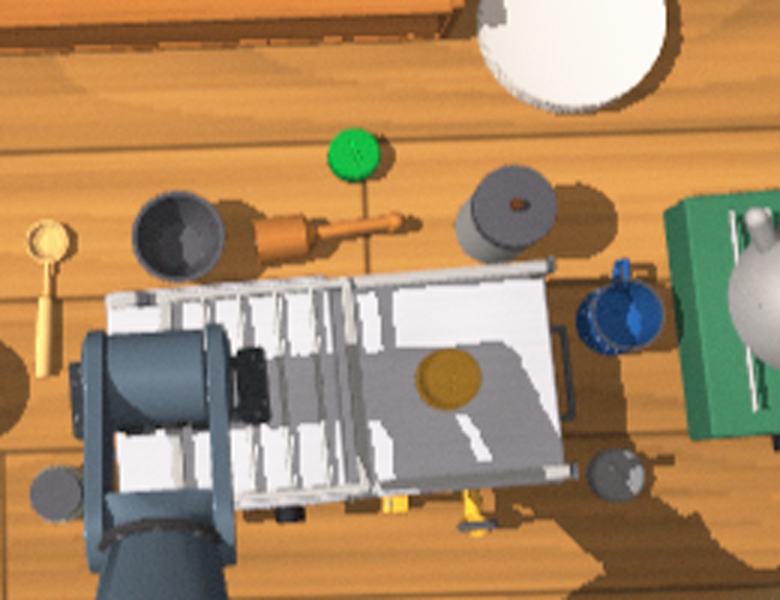

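Rack's right bar is at crop (355,385), cap is clear at (448,380), and the travel ended on a hard contact. Next I'll release, rise, and measure cap and rack edge from the wrist camera.

```bash
python3 - <<'E'
from h import *
open_jaws(); p=np.array(monitor.state()["tool_pos"])
robot.move_l([p[0],p[1],290],200)
robot.movep([541,-140,330],down(YAW))
for c in ("wrist","top"):
    f=cams.grab_frame(c); save(f,c+"2.png")
    P,uv=world(f,np.ones((400,640),bool))
    print(c)
    for d in finder.silhouettes(f,"cap")[:3]:
        X,_=world(f,d["pixels"]); T=X[(X[:,2]>188)&(X[:,2]<202)]
        if len(T)>20: print("cap",d["confidence"],d["centre"],len(T),cv2.minEnclosingCircle(T[:,:2].astype(np.float32)),T.mean(0),np.percentile(T[:,2],[5,95]))
    r=P[(P[:,2]>207)&(P[:,2]<218)&(abs(P[:,0]-535)<70)&(P[:,1]>-130)&(P[:,1]<60)]
    o=(r-[535.2,-47.1,0])@YD
    if len(o): print("rack right edge own y",np.percentile(o,[0,1,3]))
    k=P[(P[:,2]>235)&(P[:,2]<258)&(abs(P[:,0]-525)<40)&(abs(P[:,1]-123)<40)]; print("knob",len(k),k.mean(0) if len(k) else 0)
st()
E
```

```text
wrist
cap 0.86 [352.1, 192.5] 3586 ((542.3350830078125, -170.43002319335938), 31.3956356048584) [ 543.77025782 -169.77165902  195.88226865] [193.5052496 197.598443 ]
rack right edge own y [-26.81008124 -25.76966507 -25.54346613]
knob 71 [524.77656166 109.79491214 236.49251243]
top
rack right edge own y [-24.43266727 -23.98128414 -22.61317616]
knob 63 [525.48566788 123.99284012 250.76757228]
{'time': 10.792, 'qpos': [-0.451, 0.328, 1.459, 0.0, 1.355, 1.064], 'tool_pos': [541.004, -138.388, 329.765], 'wrist_force': [0.078, 0.832, 0.28], 'moment': [-0.105, 0.176, 0.035], 'grip_width': 1.0, 'grasp_force': 0.0}
```

View pics/wrist2.png

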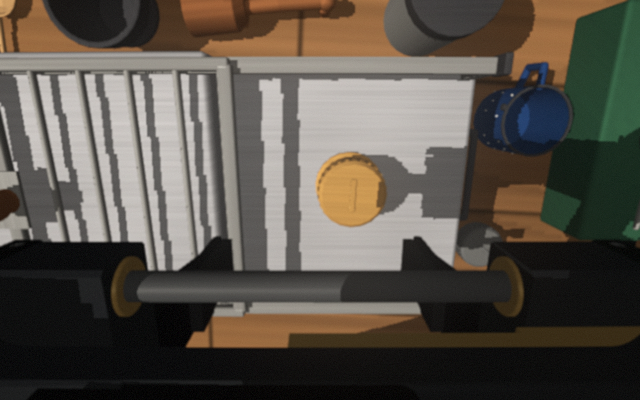

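Cap at (350,190) sits clear of the rack. The rack's right edge is 98 mm left of the filler, so it is at the stop. Grasp the cap at about (542.5,-169.5) and try a small turn.

```bash
cat >> h.py <<'E'
C=np.array([542.5,-169.5])
def turn(a0,a1,step=4,lim=9):
    """turn about the vertical from a0 to a1 (deg, anticlockwise +); stops when |moment z| changed by lim"""
    m0=monitor.state()["moment"][2]; p=np.array(monitor.state()["tool_pos"]); a=a0; out=[]
    while a!=a1:
        a=a+np.clip(a1-a,-step,step)
        robot.move_l(p,ori=down(YAW+np.radians(a)))
        m=monitor.state()["moment"][2]-m0; out.append((int(a),round(m,2)))
        if abs(m)>lim: break
    print(out); return a
E
python3 - <<'E'
from h import *
robot.movep([*C,260],down(YAW))
print(robot.move_l([*C,166],120,force_limit=12)); st(); grasp(); st()
turn(0,16,lim=.5); st()
E
```

```text
False
{'time': 12.125, 'qpos': [-0.499, 0.523, 1.632, 0.0, 0.985, 1.017], 'tool_pos': [543.315, -169.736, 167.038], 'wrist_force': [-0.676, 0.245, 0.137], 'moment': [-0.039, 0.217, -0.03], 'grip_width': 0.998, 'grasp_force': 0.0}
{'time': 12.692, 'qpos': [-0.499, 0.524, 1.633, -0.0, 0.985, 1.017], 'tool_pos': [542.642, -169.739, 166.302], 'wrist_force': [-0.208, -0.115, 2.413], 'moment': [-0.161, 0.221, 0.028], 'grip_width': 0.719, 'grasp_force': 29.999}
[(4, np.float64(-0.04)), (8, np.float64(-0.04)), (12, np.float64(-0.05)), (16, np.float64(0.01))]
{'time': 13.692, 'qpos': [-0.5, 0.524, 1.632, 0.0, 0.985, 0.741], 'tool_pos': [542.643, -169.704, 166.315], 'wrist_force': [-0.921, 0.482, 1.684], 'moment': [-0.112, 0.339, 0.04], 'grip_width': 0.718, 'grasp_force': 29.999}
```

It turns freely past 8° anticlockwise, so this is a right-hand thread. Continue to 70°.

```bash
python3 - <<'E'
from h import *
turn(16,70,step=9,lim=.5); s=st()
p=np.array(s["tool_pos"])
print(robot.move_l(p+[0,0,8],30,force_limit=8)); st()
E
```

```text
[(25, np.float64(-0.09)), (34, np.float64(-0.08)), (43, np.float64(-0.02)), (52, np.float64(-0.05)), (61, np.float64(-0.05)), (70, np.float64(-0.06))]
{'time': 15.542, 'qpos': [-0.5, 0.524, 1.632, 0.0, 0.985, -0.2], 'tool_pos': [542.749, -169.707, 166.328], 'wrist_force': [-0.107, -0.791, 1.497], 'moment': [-0.213, 0.072, -0.024], 'grip_width': 0.723, 'grasp_force': 29.999}
False
{'time': 15.958, 'qpos': [-0.499, 0.513, 1.625, 0.0, 1.004, -0.204], 'tool_pos': [542.746, -169.6, 174.389], 'wrist_force': [0.014, -0.438, -1.984], 'moment': [-0.112, 0.066, 0.014], 'grip_width': 0.716, 'grasp_force': 30.0}
```

```bash
python3 - <<'E'
from h import *
p=np.array(monitor.state()["tool_pos"])
print(robot.move_l([p[0],p[1],276],90,force_limit=15)); robot.wait(.5); st()
for c in ("scene","top"):
    f=cams.grab_frame(c); save(f,c+"3.png",(100,90,400,290) if c=="scene" else (250,90,510,290),2.6)
    if c=="top":
        P,_=world(f,np.ones((400,640),bool)); k=P[(P[:,2]>235)&(P[:,2]<258)&(abs(P[:,0]-525)<40)&(abs(P[:,1]-123)<40)]; print("knob",k.mean(0))
    for d in finder.silhouettes(f,"cap")[:4]:
        X,_=world(f,d["pixels"]); print(c,d["confidence"],d["centre"],np.percentile(X,[3,50,97],axis=0).round().tolist())
E
```

```text
False
{'time': 17.742, 'qpos': [-0.499, 0.393, 1.512, 0.0, 1.237, -0.204], 'tool_pos': [542.74, -169.573, 275.94], 'wrist_force': [-0.434, -0.051, -2.665], 'moment': [-0.131, 0.073, 0.027], 'grip_width': 0.721, 'grasp_force': 30.0}
scene 0.69 [141.5, 252.4] [[410.0, -413.0, 4.0], [444.0, -385.0, 28.0], [464.0, -357.0, 33.0]]
scene 0.63 [295.0, 307.4] [[800.0, -125.0, 1.0], [833.0, -99.0, 29.0], [857.0, -69.0, 33.0]]
knob [525.71853173 123.84628594 251.09847786]
top 0.57 [454.4, 247.4] [[407.0, -408.0, 13.0], [432.0, -381.0, 29.0], [460.0, -355.0, 36.0]]
top 0.53 [366.8, 142.5] [[797.0, -118.0, 17.0], [822.0, -93.0, 29.0], [849.0, -67.0, 35.0]]
```

View pics/scene3.png

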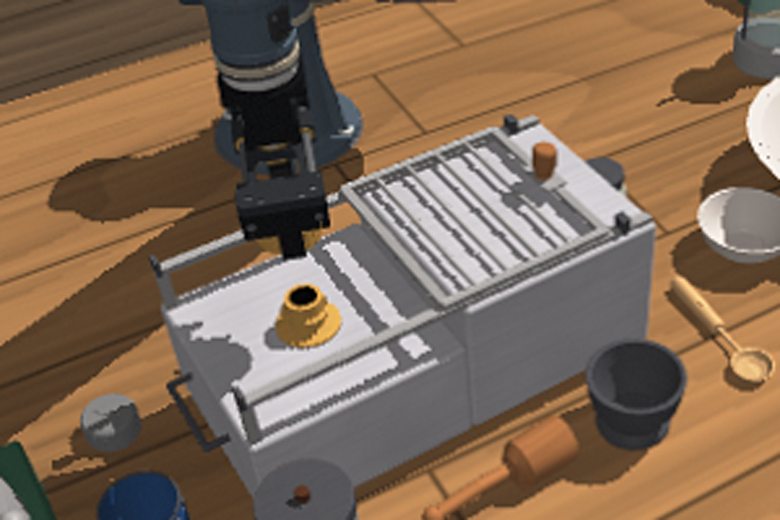

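The neck is bare with its mouth at (303,295), and the cap is between the fingers at (290,240). The rack sits against its end blocks at (515,125) and (622,222), and the bystanders have not moved. Handing in.

```bash
python3 -c "
from h import *
print(robot.close_job())"
```

```text
the job is handed in; nothing more can be done
None
```

I slid the rack to its left end stop, unscrewed the brass cap anticlockwise (so the neck has a right-hand thread), and handed the job in at about 18 s with the cap held still and level about 85 mm above the filler.

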